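# Clear the blanks from a parts tote, then tip its nuts into one corner

### The job

Sort out the plywood tote: lift out the two red acrylic blanks that lie in it and set them down, without dropping them, squarely on the pile of blanks on the pine board. With the blanks out of the way, take hold of the tote by a wall and tip it about 35 degrees, down towards its yellow-painted corner, until all four steel nuts have slid together into that corner, ready for me to pick out. Finish while still holding the tote tipped like that (its low corner may rest on the bench, but it leans on nothing else), and leave the pile and the other things on the bench where they stand.

Things in the scene. Friction and masses are not known exactly. Their poses are not given: they have to be found in the camera images.
- tote: open plywood tote, 240 (x) x 190 (y) x 50 mm high outside, walls 12 mm thick, white floor 6 mm thick (inside x -108 to 108, y -83 to 83 mm), 0.5 kg, loose on the bench; origin at the centre of its underside, z up. Its -x -y corner is painted yellow and points more or less towards the robot. The floor is slick (nuts on it: friction about 0.2).
- tote_corner (a point): inner corner of the tote at floor level, in its yellow-painted corner, at (-108, -83, 6) mm in the tote's frame, same axes
- tote_wall (a point): middle of the top edge of the +x wall of the tote (a bare wall, away from the yellow corner), at (114, 0, 50) mm in its frame, same axes. This 12 mm wall can be pinched from above anywhere along its top, the fingers closing along the tote's x; inside it 30 mm of floor are free of nuts.
- blank_1_mid (a point): red acrylic blank, a plain plate 100 x 60 x 10 mm, about 70 g, rounded edges; point at its centre (half-way up), x along its 100 mm side, y along its 60 mm side, z up. It lies on the pine board, the lower one of the pile there.
- blank_2_mid (a point): red acrylic blank, a plain plate 100 x 60 x 10 mm, about 70 g, rounded edges; point at its centre (half-way up), x along its 100 mm side, y along its 60 mm side, z up. It lies on blank 1, the top of the pile on the board, its centre 34 mm above the bench.
- blank_3_mid (a point): red acrylic blank, a plain plate 100 x 60 x 10 mm, about 70 g, rounded edges; point at its centre (half-way up), x along its 100 mm side, y along its 60 mm side, z up. It lies on the tote's floor, its long side roughly along the tote's y, centred about 38 mm to the -x side of the middle; the floor within 25 mm of its long sides is free of nuts.
- blank_4_mid (a point): red acrylic blank, a plain plate 100 x 60 x 10 mm, about 70 g, rounded edges; point at its centre (half-way up), x along its 100 mm side, y along its 60 mm side, z up. It lies in the tote on top of blank 3, a little askew (within 5 mm and 0.06 rad): take it first.
- nut_1_mid (a point): one of four M12 steel hex nuts, 19 mm across flats, 10 mm high, 17 g, lying flat and loose on the floor of the tote, in its +x half; point at its centre, z along its bore
- nut_2_mid (a point): one of four M12 steel hex nuts, 19 mm across flats, 10 mm high, 17 g, lying flat and loose on the floor of the tote, in its +x half; point at its centre, z along its bore
- nut_3_mid (a point): one of four M12 steel hex nuts, 19 mm across flats, 10 mm high, 17 g, lying flat and loose on the floor of the tote, in its +x half; point at its centre, z along its bore
- nut_4_mid (a point): one of four M12 steel hex nuts, 19 mm across flats, 10 mm high, 17 g, lying flat and loose on the floor of the tote, in its +x half; point at its centre, z along its bore
- board: pine board 320 x 150 x 19 mm lying fixed on the bench beside the tote, to its left or right; origin at the centre of its underside, x along its length
- tape_roll: roll of yellow masking tape lying flat, 100 mm across, 25 mm high, beyond the tote and the board; origin under its centre. Leave it alone.
- spray_bottle: small pink spray bottle with white pump, 38 mm across, 111 mm high; origin under its centre. Leave it alone.
- paint_bottle: small red paint bottle with black cap, 34 mm across, 75 mm high; origin under its centre. Leave it alone.
- tub: white screw-top tub, 84 mm across, 70 mm high; origin under its centre. Leave it alone.
- try_square: try square lying flat, dark wooden stock 115 mm and steel blade 150 mm, 18 mm high; origin under its middle. Leave it alone.

How it is judged:
On the way:
1. both blanks from the tote lie flat and released on the pile on the board, square with it (within 10 mm and 0.12 rad of blank 2) (horizontal distance between each of blank_3_mid, blank_4_mid and blank_2_mid below 0.01 m and angle between the x axis of each of blank_3_mid, blank_4_mid and the x axis of blank_2_mid, either way round below 0.12 rad and angle between each of blank_3_mid, blank_4_mid's own z axis and vertical below 0.05 rad and height (world z) of blank_3_mid between 0.04 and 0.058 m and contact force between the fingers and blank_3 below 0.1 N and linear speed of each of blank_3, blank_4 below 0.03 m/s and height (world z) of blank_4_mid between 0.04 and 0.058 m and contact force between the fingers and blank_4 below 0.1 N and distance of each of blank_1_mid, blank_2_mid from where it was at the start of the episode below 0.03 m and horizontal distance between blank_1_mid and blank_2_mid below 0.012 m), for 0.2 s.
At the end, for the whole second after the job is handed in: Fingers hold the tote (over 3 N) at rest, tilted 25 to 50 degrees, its +x and +y sides each raised over 10 degrees, against no other listed thing; all four nuts at rest in it within 90 mm of the inner yellow corner; all four blanks in one pile on the board, within 10 mm and 0.12 rad (all of step 1 and angle between tote's own z axis and vertical between 0.436 and 0.873 rad and angle between tote's own x axis and vertical below 1.396 rad and angle between tote's own y axis and vertical below 1.396 rad and contact force between the fingers and tote above 3 N and linear speed of each of tote, nut_1, nut_2, nut_3, nut_4 below 0.03 m/s and distance between each of nut_1_mid, nut_2_mid, nut_3_mid, nut_4_mid and tote_corner below 0.09 m and x of each of nut_1_mid, nut_2_mid, nut_3_mid, nut_4_mid in the frame of tote above -0.108 m and y of each of nut_1_mid, nut_2_mid, nut_3_mid, nut_4_mid in the frame of tote above -0.083 m and z of each of nut_1_mid, nut_2_mid, nut_3_mid, nut_4_mid in the frame of tote above 0.005 m and contact force between tote and tape_roll below 0.3 N and contact force between tote and spray_bottle below 0.3 N and contact force between tote and paint_bottle below 0.3 N and contact force between tote and tub below 0.3 N and contact force between tote and try_square below 0.3 N and contact force between tote and board below 0.3 N); the arm keeps its last pose, push and grip.
It fails at once if another thing on the bench is shifted by more than 25 mm (distance of any of tape_roll, spray_bottle, paint_bottle, tub, try_square from where it was at the start of the episode above 0.025 m).
It fails at once if a blank is dropped or flung (faster than 0.8 m/s while not in the fingers) ((linear speed of blank_3 above 0.8 m/s and contact force between the fingers and blank_3 below 0.1 N) or (linear speed of blank_4 above 0.8 m/s and contact force between the fingers and blank_4 below 0.1 N)).
It also fails if it takes over 72 s, if anything falls off the work surface, if the arm or the gripper's body presses on something with over 40 N, if the wrist force passes 120 N, or if a joint passes its speed limit or range.

### The arm

A 6-joint arm with a two-finger parallel gripper is mounted at the origin on the work surface. World frame = base frame: x ahead of the robot, y to its left, z up, the work surface at z = 0. Lengths are in m, angles in rad, forces in N, time in s.
With the tool pointing down it reaches from about 0.275 to 0.725 m from the base axis. Payload 5.6 kg.
Tool frame: the origin (TCP) lies midway between the tips of the shut fingers; the grasp point (between the pads) lies 19 mm behind it; z points along the fingers, y is the line along which they close (so a half turn about z gives the same grasp; the last joint's range is limited). The gripper opens to 85 mm and grips with 20 to 120 N. Pads are 22 mm wide; open, the fingers measure 114 mm over their backs; the gripper's body (76 mm by 85 mm) begins 54 mm behind the grasp point. The pads swing forward as they close: fully open they stand 13 mm farther back than shut.
Start: joints at [-1.036, 0.255, 0.108, 0, -1.424, -0.285], TCP at [0.136, -0.533, 0.231] pointing down, gripper open.
Joint ranges: [-2.95, 2.95], [-1.21, 1.97], [-1.09, 1.5], [-2.87, 1.71], [-2.94, -0.07], [-3.05, 3.05]. Speed limits (rad/s): [2.57, 2.57, 3.14, 3.14, 3.14, 3.14].

### API

Orientations are given as a unit quaternion [w, x, y, z].
In Python, from cell import get_state, snapshot, camera_model, env, nets gives the robot as it stands.
- The arm moves only by the tool step_arm, never from a script. Its argument "targets" is a list of rows, each a list of 7 numbers: the finger opening in m, from 0 to 0.0854, then the shift along the tool's x, y, z in m, then the turn, a rotation vector about the tool's x, y, z in degrees. In form: [[grip, tx, ty, tz, rx, ry, rz], ...]. A call has 1 to 12 rows; each row shifts and turns the commanded pose from where the row before left it, along the tool's axes as they then stand; what a row does not reach is not made up. A row lasts 1/8 s, in which the tool goes at most 62.5 mm and 10.7 degrees, less where a joint would pass 70% of its speed; a pose out of reach is approached as far as the arm can. A call with a gripper value outside its range is refused whole. The fingers move at their own pace and stop on an object; the grip force is fixed at half the most. Time passes only in rows, so rows that do not move let the fingers close. It gives the time, the measured TCP pose, the force, the opening and the grip force at its end, in the units of the state.
- get_state(): the state, without advancing time (a new reading comes with each control period).
- snapshot(name): name is "side" or "top"; returns the picture (420x560x3 uint8, red, green, blue); there is no depth.
- camera_model(name): a dict with "mtx" (3x3 intrinsics, pixels), "k1" (the pictures are not rectified: a ray, as slopes to the right and down, at radius r is drawn at 1 + k1 r^2 times it, then the intrinsics apply), "R" (3x3) and "t" (3): a world point X has camera coordinates R X + t. Camera axes: x right, y down, z forward; pixel columns grow to the right and rows downward; lengths in m; the calibration is good to about 2 mm. A picture is of the moment at which its call begins. camera_model takes no time and is no camera call.
- env.hand_in(): hands the job in; it is judged then, once.
Trained networks look in the newest picture that a camera, given by its name, has taken for a name from the list of things; names that differ only in an ending like _2 or _b are one class to them, and where a whole thing is asked for, a point or a joint stands for the part that bears it (a point fixed in the world has none). Each returns a list of dicts, best first, with "confidence" (0 to 1); they miss things now and then, are a little off and sometimes report something else, mostly with a low value. They report only what shows in the picture. A call takes as long as a camera call.
- nets.recognise(camera, thing): "rect" ([left, top, right, bottom] in pixels, round what is visible of it).
- nets.masks_of(camera, thing): "mask" (420x560 bool, what is visible of it) and "rect" ([left, top, right, bottom] in pixels, round what is visible of it).
- nets.place_of(camera, thing): "point" ([row, column] in pixels: a listed point, or the origin of a listed thing).
The state is a dict: "time_s": time; "joint_positions": joint angles; "qd": joint speeds; "tau": joint torques, N m; "ee_pos": TCP position; "orientation": TCP orientation; "force": force on the tool from outside, world axes, zero at the start; "torque": the same for the moment, N m; "gripper_width": finger opening in m; "finger_force": force on a finger pad.
Only numpy, scipy, OpenCV 4.12 (cv2) and the standard library are available. Lean on these libraries where they do the work, as an engineer would, in place of code of your own. Each camera call takes 0.05 s, during which the arm holds its last target. There are 200 camera calls.

## Working session

There is one attempt and no reset: what is moved stays moved. The work goes in short steps, Python scripts to look and compute and a tool call to move; the robot and the scene stay as the last step left them, time stands still between calls to the robot, and variables do not carry over. Pictures are saved under pics/ and viewed, at most 10 in all, crops included, and the job is handed in when it is done.

Besides the shell and the picture viewer there is one more tool, called as name([rows], argument=value, ...), one row to a line, values as JSON. step_arm: Moves the arm, as the interface text tells. Its arguments: {"type":"object","properties":{"targets":{"type":"array"}},"required":["targets"]}

```bash
mkdir -p pics; cat > h.py <<'E'
import numpy as np, cv2
from cell import get_state, snapshot, camera_model, env, nets
from scipy.spatial.transform import Rotation as Rot
def save(cam,name):
    im=snapshot(cam); cv2.imwrite('pics/'+name,im[:,:,::-1]); return im
def ray(cam,uv):
    m=camera_model(cam); K=np.array(m['mtx']);R=np.array(m['R']);t=np.array(m['t'])
    d=np.linalg.solve(K,[uv[0],uv[1],1.0])[:2]; s=d.copy()
    for _ in range(20): s=d/(1+m['k1']*(s@s))
    return -R.T@t, R.T@np.r_[s,1]
def at_z(cam,uv,z):
    c,d=ray(cam,uv); return c+d*(z-c[2])/d[2]
def proj(cam,X):
    m=camera_model(cam); p=np.array(m['R'])@X+np.array(m['t']); s=p[:2]/p[2]; s=s*(1+m['k1']*(s@s))
    return (np.array(m['mtx'])@np.r_[s,1])[:2]
def pose():
    s=get_state(); w,x,y,z=s['orientation']; return np.array(s['ee_pos']),Rot.from_quat([x,y,z,w])
E
python3 - <<'E'
from h import *
a=save('top','t0.png');b=save('side','s0.png')
cv2.imwrite('pics/both.png',cv2.resize(np.hstack([a,b])[:,:,::-1],None,fx=.71,fy=.71))
for c in('top','side'):
    m=camera_model(c);print(c,-np.array(m['R']).T@m['t'],m['mtx'])
p,r=pose();print(p,r.as_matrix().round(3))
for n,z in [('tote',0),('tote_corner',.006),('tote_wall',.05),('blank_2_mid',.034),('blank_4_mid',.021),('board',0),('nut_1_mid',.011),('tape_roll',0),('spray_bottle',0),('paint_bottle',0),('tub',0),('try_square',0)]:
    for d in nets.place_of('top',n)[:5]: print(n,d['confidence'],np.round(d['point'],1),at_z('top',d['point'][::-1],z).round(4))
E
```

```text
top [0.33605918 0.02274178 1.36662793] [[487.58608628   0.         282.29423338]
 [  0.         487.58608628 207.96920823]
 [  0.           0.           1.        ]]
side [0.52102179 0.77339605 0.7020782 ] [[382.67824547   0.         279.72518223]
 [  0.         382.67824547 208.39259293]
 [  0.           0.           1.        ]]
[ 0.13591614 -0.53250574  0.23049056] [[-0.969 -0.247 -0.   ]
 [-0.247  0.969  0.002]
 [ 0.     0.002 -1.   ]]
tote 0.92 [238.4 229.8] [0.5102 0.1697 0.    ]
tote 0.4 [198.2 243.1] [0.6257 0.1321 0.    ]
tote 0.25 [196.1 435.4] [ 0.6241 -0.4247  0.    ]
tote_corner 0.75 [287.7 238. ] [0.3717 0.146  0.006 ]
tote_wall 0.65 [197.3 242.7] [0.6177 0.1292 0.05  ]
blank_2_mid 0.93 [220.8 343.9] [ 0.5504 -0.1501  0.034 ]
blank_4_mid 0.92 [252.6 218.5] [0.4683 0.1988 0.021 ]
board 0.96 [230.  346.3] [ 0.5293 -0.1603  0.    ]
nut_1_mid 0.53 [230.2 255.9] [0.531  0.0952 0.011 ]
nut_1_mid 0.44 [214.  151.7] [0.5815 0.3926 0.011 ]
tape_roll 0.79 [147.7 273.3] [0.7755 0.0439 0.    ]
spray_bottle 0.63 [213.3 150.1] [0.5856 0.4004 0.    ]
paint_bottle 0.53 [259.7 423.3] [ 0.4407 -0.3766  0.    ]
paint_bottle 0.45 [226.8 240.9] [0.5429 0.1383 0.    ]
try_square 0.83 [280.1 124.4] [0.395  0.4685 0.    ]
```

View pics/t0.png

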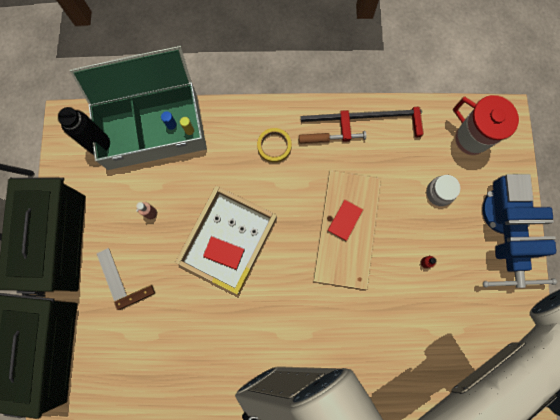

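View pics/s0.png

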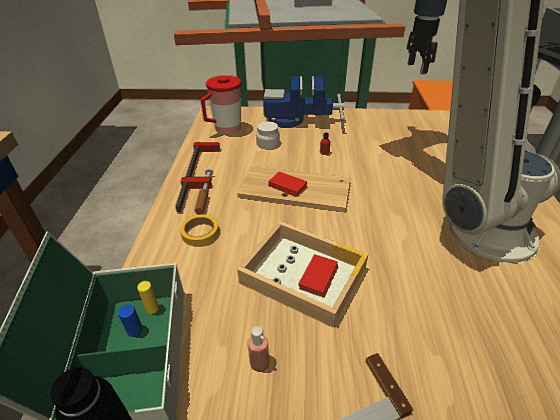

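The top view shows the tote around (229,241) with its yellow corner at about (240,290), the blanks in it at (224,252) and the pile at (346,220). The side view agrees: pile at (288,184), tote blanks at (319,274). Next I fit box silhouettes to get exact poses.

```bash
cat >> h.py <<'E'
from scipy.optimize import minimize
def box(x,y,yaw,L,W,z0,z1,n=1):
    c,s=np.cos(yaw),np.sin(yaw)
    return [np.array([x+c*a-s*b,y+s*a+c*b,z]) for z in(z0,z1) for a in(-L/2,L/2) for b in(-W/2,W/2)]
def hullmask(cam,pts):
    S=8; m=np.zeros((420*4,560*4),np.uint8)
    h=cv2.convexHull(np.array([(proj(cam,p)+.5)*4-.5 for p in pts],np.float32))
    cv2.fillConvexPoly(m,np.round(h*16).astype(np.int32),255,shift=4)
    return cv2.resize(m,(560,420),interpolation=cv2.INTER_AREA)/255.
def fit(masks,x0,L,W,z0,z1):
    def f(p):
        e=0
        for cam,m in masks.items():
            h=hullmask(cam,box(p[0],p[1],p[2],L,W,z0,z1)); e+=np.abs(h-m).sum()/m.sum()
        return e
    sim=np.array([x0,x0+np.r_[.012,0,0],x0+np.r_[0,.012,0],x0+np.r_[0,0,.15]])
    r=minimize(f,x0,method='Nelder-Mead',options=dict(initial_simplex=sim,xatol=2e-4,fatol=1e-4)); return r.x,r.fun
def red(im,c,w=32):
    i=im.astype(int); m=(i[...,0]>70)&(i[...,0]>2.2*i[...,1])&(i[...,0]>2.2*i[...,2])
    y,x=np.mgrid[:420,:560]; return m&(abs(x-c[0])<w)&(abs(y-c[1])<w)
E
python3 - <<'E'
from h import *
im={c:cv2.imread(f'pics/{c[0]}0.png')[:,:,::-1] for c in('top','side')}
for n,cs,x0,z0 in [('pile',{'top':(346,220),'side':(288,184)},(.55,-.15,-.5),.019),('tote34',{'top':(224,252),'side':(319,274)},(.468,.199,1.1),.006)]:
    ms={c:red(im[c],cs[c]) for c in cs}
    for sub in (['top','side'],['top'],['side']):
        print(n,sub,[np.round(v,4) for v in fit({c:ms[c] for c in sub},np.array(x0),.1,.06,z0,z0+.02)],[ms[c].sum() for c in sub])
ms={}
for c in('top','side'):
    d=nets.masks_of(c,'tote')[0]; print(d['confidence'],d['rect'])
    k=np.uint8(d['mask']);h=cv2.findContours(k,0,2)[0]; h=cv2.convexHull(max(h,key=cv2.contourArea)); m=np.zeros_like(k);cv2.fillConvexPoly(m,h,1); ms[c]=m
for sub in (['top','side'],['top'],['side']):
    print('tote',sub,[np.round(v,4) for v in fit({c:ms[c] for c in sub},np.array((.51,.17,-.43)),.24,.19,0,.05)])
E
```

```text
pile ['top', 'side'] [array([ 0.5547, -0.1556, -0.5265]), np.float64(0.222)] [np.int64(736), np.int64(562)]
pile ['top'] [array([ 0.5546, -0.1535, -0.5259]), np.float64(0.1007)] [np.int64(736)]
pile ['side'] [array([ 0.555 , -0.1579, -0.5296]), np.float64(0.0931)] [np.int64(562)]Traceback (most recent call last):
  File "<stdin>", line 6, in <module>
  File "h.py", line 34, in fit
    r=minimize(f,x0,method='Nelder-Mead',options=dict(initial_simplex=sim,xatol=2e-4,fatol=1e-4)); return r.x,r.fun
    res = _minimize_neldermead(fun, x0, args, callback, bounds=bounds,
                               **options)
    fxe = func(xe)
    fx = function(np.copy(x), *(wrapper_args + args))
  File "h.py", line 31, in f
    h=hullmask(cam,box(p[0],p[1],p[2],L,W,z0,z1)); e+=np.abs(h-m).sum()/m.sum()
  File "h.py", line 24, in hullmask
    h=cv2.convexHull(np.array([(proj(cam,p)+.5)*4-.5 for p in pts],np.float32))
                                ~~~~^^^^^^^
  File "h.py", line 14, in proj
    m=camera_model(cam); p=np.array(m['R'])@X+np.array(m['t']); s=p[:2]/p[2]; s=s*(1+m['k1']*(s@s))
ValueError: time passes only in moves, steps and waits
```

```bash
sed -i 's/^from scipy.spatial/import functools; camera_model=functools.lru_cache(camera_model)\n&/' h.py
cat > m1.py <<'E'
from h import *
im={c:cv2.imread(f'pics/{c[0]}0.png')[:,:,::-1] for c in('top','side')}
ms={c:red(im[c],dict(top=(224,252),side=(319,274))[c]) for c in im}
for sub in (['top','side'],['top'],['side']):
    print('34',sub,[np.round(v,4) for v in fit({c:ms[c] for c in sub},np.array((.468,.199,1.1)),.1,.06,.006,.026)],[ms[c].sum() for c in sub])
ms={}
for c in('top','side'):
    d=nets.masks_of(c,'tote')[0]; print(d['confidence'],d['rect'])
    k=np.uint8(d['mask']);h=cv2.findContours(k,0,2)[0]; h=cv2.convexHull(max(h,key=cv2.contourArea)); m=np.zeros_like(k);cv2.fillConvexPoly(m,h,1); ms[c]=m
for sub in (['top','side'],['top'],['side']):
    print('tote',sub,[np.round(v,4) for v in fit({c:ms[c] for c in sub},np.array((.51,.17,-.43)),.24,.19,0,.05)])
E
python3 m1.py
```

```text
34 ['top', 'side'] [array([0.4677, 0.1839, 1.1975]), np.float64(0.1453)] [np.int64(766), np.int64(1032)]
34 ['top'] [array([0.468 , 0.1846, 1.1961]), np.float64(0.0734)] [np.int64(766)]
34 ['side'] [array([0.4674, 0.1821, 1.2014]), np.float64(0.0596)] [np.int64(1032)]
0.81 [178.1, 185.2, 278.9, 297.7]
0.84 [236.6, 221.2, 368.3, 326.1]
tote ['top', 'side'] [array([ 0.5037,  0.1754, -0.4773]), np.float64(0.061)]
tote ['top'] [array([ 0.504 ,  0.1766, -0.4688]), np.float64(0.0399)]
tote ['side'] [array([ 0.5038,  0.175 , -0.4796]), np.float64(0.0205)]
```

step_arm([
  [0.076,-0.038,0.047,0.0075,0,0,0],
  [0.076,-0.038,0.047,0.0075,0,0,0],
  [0.076,-0.038,0.047,0.0075,0,0,0],
  [0.076,-0.038,0.047,0.0075,0,0,0],
  [0.076,-0.038,0.047,0.0075,0,0,0],
  [0.076,-0.038,0.047,0.0075,0,0,0],
  [0.076,-0.038,0.047,0.0075,0,0,0],
  [0.076,-0.038,0.047,0.0075,0,0,0],
  [0.076,-0.038,0.047,0.0075,0,0,0],
  [0.076,-0.038,0.047,0.0075,0,0,0],
  [0.076,-0.038,0.047,0.0075,0,0,0],
  [0.076,-0.042,0.048,0.0075,0,0,0],
])

```text
time_s: 2.3
ee_pos: [0.4418, 0.1289, 0.1416]
orientation: [0.001, -0.125, 0.992, 0.0]
force: [1.3, -0.1, 1.0]
gripper_width: 0.0762
finger_force: 0.0
```

step_arm([
  [0.076,0,0,0,0,0,-9],
  [0.076,0,0,0,0,0,-9],
  [0.076,0,0,0,0,0,-9],
  [0.076,0,0,0,0,0,-9],
  [0.076,0,0,0,0,0,-9],
  [0.076,0,0,0,0,0,-9],
  [0.076,0,0,0,0,0,0],
])

```text
time_s: 3.18
ee_pos: [0.4413, 0.1268, 0.1416]
orientation: [0.0, -0.561, 0.828, -0.0]
force: [0.1, -0.6, 0.1]
gripper_width: 0.0758
finger_force: 0.0
```

```bash
cat >> h.py <<'E'
def rel(target,heading_deg=None):
    p,r=pose(); s=get_state(); print('t',round(s['time_s'],2),'tcp',p.round(4),'w',round(s['gripper_width'],4),'f',np.round(s['force'],1),'ff',np.round(s['finger_force'],1))
    M=r.as_matrix(); h=np.degrees(np.arctan2(M[1,1],M[0,1])); print('heading y',h.round(2),'tilt z',M[:,2].round(4),'q',np.round(s['joint_positions'],2))
    print('shift tool',(M.T@(np.array(target)-p)).round(4), 'rz',None if heading_deg is None else round(-((heading_deg-h+180)%360-180),2))
E
python3 -c "
from h import *
rel((.4677,.1839,.06),158.6)"
```

```text
t 3.17 tcp [0.4413 0.1268 0.1416] w 0.0758 f [ 0.1 -0.6  0.1] ff 0.0
heading y 158.23 tilt z [ 2.e-04  1.e-04 -1.e+00] q [ 0.62  0.13 -0.29  0.   -1.16 -1.  ]
shift tool [-0.0628 -0.0033  0.0816] rz -0.37
```

step_arm([
  [0.076,-0.0314,-0.0016,0.0,0,0,-0.4],
  [0.076,-0.0314,-0.0017,0.02,0,0,0],
  [0.076,0,0,0.04,0,0,0],
  [0.076,0,0,0.04,0,0,0],
  [0.076,0,0,0.02,0,0,0],
  [0.076,0,0,0.0106,0,0,0],
  [0.076,0,0,0,0,0,0],
])

```text
time_s: 4.05
ee_pos: [0.4673, 0.1839, 0.0108]
orientation: [-0.0, -0.564, 0.826, -0.0]
force: [-0.5, 0.4, 1.0]
gripper_width: 0.076
finger_force: 0.0
```

```bash
python3 -c "
from h import *
rel((.4677,.1839,.011),158.6);save('side','s1.png')
im=cv2.imread('pics/s1.png');cv2.imwrite('pics/s1c.png',cv2.resize(im[200:340,220:400],None,fx=4,fy=4))"
```

```text
t 4.05 tcp [0.4673 0.1839 0.0108] w 0.076 f [-0.5  0.4  1. ] ff 0.0
heading y 158.63 tilt z [-4.e-04 -5.e-04 -1.e+00] q [ 0.69  0.35 -0.37  0.   -0.85 -1.06]
shift tool [-0.0001 -0.0004 -0.0002] rz 0.03
```

View pics/s1c.png

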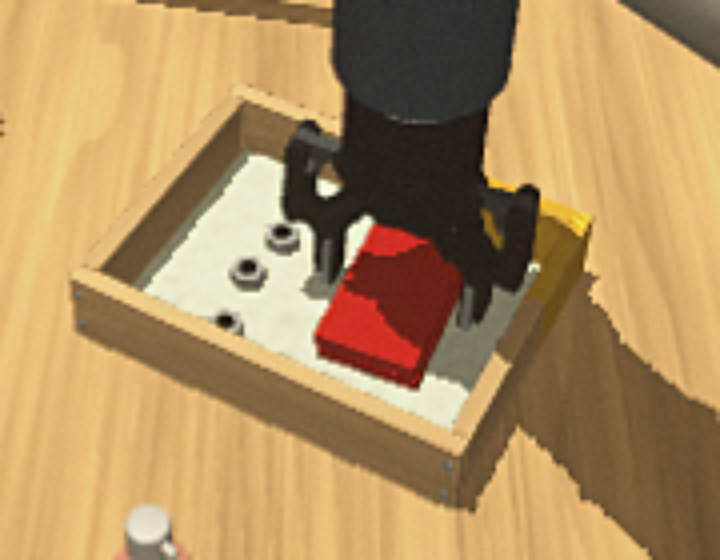

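The close crop shows the fingers straddling the stack, tips at crop (325,280) and (468,325), with the red stack between them. I close now and make a small test lift.

step_arm([
  [0.05,0,0,0,0,0,0],
  [0.05,0,0,0,0,0,0],
  [0.05,0,0,0,0,0,0],
  [0.05,0,0,0,0,0,0],
  [0.05,0,0,-0.01,0,0,0],
  [0.05,0,0,-0.03,0,0,0],
  [0.05,0,0,-0.04,0,0,0],
  [0.05,0,0,-0.04,0,0,0],
  [0.05,0,0,-0.02,0,0,0],
  [0.05,0,0,0,0,0,0],
])

```text
time_s: 5.35
ee_pos: [0.4681, 0.1845, 0.153]
orientation: [0.002, -0.564, 0.826, 0.0]
force: [-0.0, -0.1, -1.2]
gripper_width: 0.0582
finger_force: 64.4
```

```bash
python3 -c "
from h import *
rel((.5547,-.1556,.15),59.8);save('side','s2.png');save('top','t2.png')
im=cv2.imread('pics/s2.png');cv2.imwrite('pics/s2c.png',cv2.resize(im[140:340,220:420],None,fx=3,fy=3))"
```

```text
t 5.35 tcp [0.4681 0.1845 0.153 ] w 0.0582 f [-0.  -0.1 -1.2] ff 64.4
heading y 158.71 tilt z [ 0.0033  0.0026 -1.    ] q [ 0.69  0.2  -0.17  0.   -1.2  -1.06]
shift tool [ 0.2855 -0.2042  0.0024] rz 98.91
```

View pics/s2c.png

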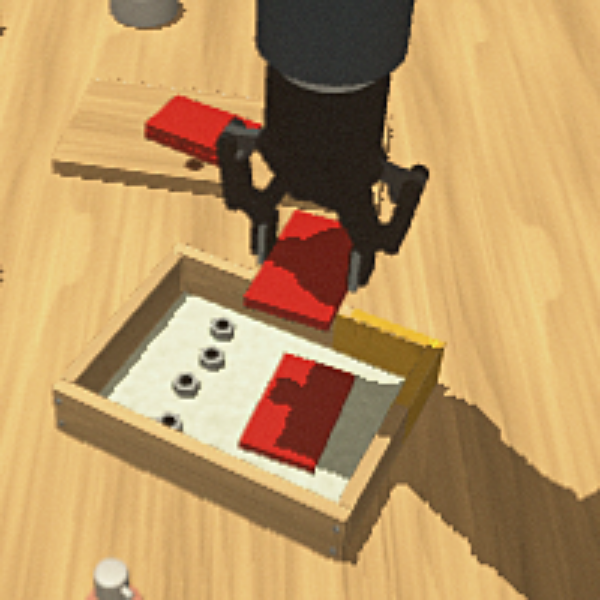

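Blank 4 is held, crop (245–350, 215–325); blank 3 is alone on the floor, crop (240–355, 355–470). I measure blank 3 and check where the held blank's corners lie.

```bash
python3 - <<'E'
from h import *
i=cv2.imread('pics/s2.png')[:,:,::-1].astype(int)
m=(i[...,0]>45)&(i[...,0]>2.2*i[...,1])&(i[...,0]>2.2*i[...,2])
n,lab,st,ce=cv2.connectedComponentsWithStats(np.uint8(m))
for k in range(1,n):
    if st[k,4]>100: print(k,st[k],ce[k].round(1))
c=np.array([220+298/3,140+412/3]); k3=lab[int(c[1]),int(c[0])]
print('b3',fit({'side':lab==k3},np.array((.4677,.1839,1.1975)),.1,.06,.006,.016))
k4=lab[int(140+300/3),int(220+300/3)]; M=lab==k4
for dx in(-.01,-.005,0,.005,.01):
    # only the near end counts (rows below 225)
    for dy in (-.006,0,.006):
        x=.4681+dx*np.cos(1.1975)-dy*np.sin(1.1975); y=.1845+dx*np.sin(1.1975)+dy*np.cos(1.1975)
        res=[]
        for dyaw in(-.08,-.04,0,.04,.08):
            h=hullmask('side',box(x,y,1.1975+dyaw,.1,.06,.158,.168)); res.append(np.abs(h-M)[228:].sum().round(1))
        print(dx,dy,res,M[228:].sum())
E
```

```text
12 [206  76  35  16 463] [223.2  83.3]
17 [200  93  16  30 141] [206.  107.7]
59 [194 142  26   9 198] [207.4 145.8]
60 [268 172  39  23 412] [283.5 182.1]
61 [181 177  30  12 266] [196.3 181.4]
62 [301 210  37  40 949] [321.1 230.3]
65 [300 258  38  39 891] [318.8 276.9]
b3 (array([0.46614356, 0.18219141, 1.20355809]), np.float64(0.08546466847120442))
-0.01 -0.006 [np.float64(208.4), np.float64(195.0), np.float64(177.9), np.float64(164.7), np.float64(148.5)] 573
-0.01 0 [np.float64(150.1), np.float64(134.7), np.float64(119.3), np.float64(117.1), np.float64(127.7)] 573
-0.01 0.006 [np.float64(161.7), np.float64(178.2), np.float64(192.3), np.float64(206.3), np.float64(220.8)] 573
-0.005 -0.006 [np.float64(169.9), np.float64(157.4), np.float64(143.2), np.float64(126.0), np.float64(109.7)] 573
-0.005 0 [np.float64(102.0), np.float64(85.4), np.float64(70.6), np.float64(65.8), np.float64(75.4)] 573
-0.005 0.006 [np.float64(115.1), np.float64(130.7), np.float64(146.4), np.float64(162.9), np.float64(178.1)] 573
0 -0.006 [np.float64(169.5), np.float64(153.2), np.float64(133.5), np.float64(11
[... 198 characters left out ...]
loat64(145.2), np.float64(163.9)] 573
0.005 -0.006 [np.float64(219.6), np.float64(205.7), np.float64(193.9), np.float64(177.8), np.float64(161.1)] 573
0.005 0 [np.float64(145.5), np.float64(126.0), np.float64(113.4), np.float64(104.6), np.float64(104.6)] 573
0.005 0.006 [np.float64(160.6), np.float64(172.4), np.float64(186.3), np.float64(199.0), np.float64(212.8)] 573
0.01 -0.006 [np.float64(273.7), np.float64(261.4), np.float64(252.7), np.float64(238.9), np.float64(227.9)] 573
0.01 0 [np.float64(201.5), np.float64(185.7), np.float64(172.8), np.float64(162.3), np.float64(160.2)] 573
0.01 0.006 [np.float64(229.6), np.float64(234.0), np.float64(241.6), np.float64(254.8), np.float64(259.8)] 573
```

step_arm([
  [0.05,0.0476,-0.034,0,0,0,0],
  [0.05,0.0476,-0.034,0,0,0,0],
  [0.05,0.0476,-0.034,0,0,0,0],
  [0.05,0.0476,-0.034,0,0,0,0],
  [0.05,0.0476,-0.034,0,0,0,0],
  [0.05,0.0475,-0.034,0,0,0,0],
  [0.05,0,0,0,0,0,9.9],
  [0.05,0,0,0,0,0,9.9],
  [0.05,0,0,0,0,0,9.9],
  [0.05,0,0,0.01,0,0,9.9],
  [0.05,0,0,0.01,0,0,9.9],
  [0.05,0,0,0.01,0,0,9.9],
])

```text
time_s: 6.95
ee_pos: [0.5528, -0.156, 0.119]
orientation: [-0.002, -0.078, 0.997, 0.0]
force: [-0.1, -0.7, 0.1]
gripper_width: 0.0581
finger_force: 64.5
```

step_arm([
  [0.05,0,0,0.01,0,0,9.9],
  [0.05,0,0,0.01,0,0,9.9],
  [0.05,0,0,0.01,0,0,9.9],
  [0.05,0,0,0.01,0,0,9.8],
  [0.05,0,0,0,0,0,0],
  [0.05,0,0,0,0,0,0],
])

```text
time_s: 7.7
ee_pos: [0.5536, -0.1562, 0.0806]
orientation: [-0.0, 0.259, 0.966, -0.0]
force: [-0.2, -0.1, -0.8]
gripper_width: 0.0581
finger_force: 64.5
```

```bash
python3 -c "
from h import *
rel((.5547,-.1556,.0345),59.8)"
```

```text
t 7.7 tcp [ 0.5536 -0.1562  0.0806] w 0.0581 f [-0.2 -0.1 -0.8] ff 64.5
heading y 60.0 tilt z [-9.e-04 -1.e-04 -1.e+00] q [-0.    0.39 -0.09  0.   -1.09 -2.09]
shift tool [-0.0007  0.0011  0.0461] rz 0.2
```

step_arm([
  [0.05,-0.0007,0.0011,0.02,0,0,0.2],
  [0.05,0,0,0.015,0,0,0],
  [0.05,0,0,0.007,0,0,0],
  [0.05,0,0,0.003,0,0,0],
  [0.05,0,0,0,0,0,0],
])

```text
time_s: 8.32
ee_pos: [0.5552, -0.1556, 0.0362]
orientation: [0.0, 0.262, 0.965, -0.0]
force: [0.0, -0.3, -0.1]
gripper_width: 0.0581
finger_force: 64.5
```

step_arm([
  [0.05,0,0,0.001,0,0,0],
  [0.05,0,0,0,0,0,0],
])

```text
time_s: 8.57
ee_pos: [0.5554, -0.1556, 0.0356]
orientation: [0.001, 0.262, 0.965, 0.0]
force: [0.3, 0.5, 2.5]
gripper_width: 0.0583
finger_force: 64.8
```

step_arm([
  [0.064,0,0,0,0,0,0],
  [0.07,0,0,0,0,0,0],
  [0.076,0,0,0,0,0,0],
  [0.076,0,0,0,0,0,0],
  [0.076,0,0,-0.03,0,0,0],
  [0.076,0,0,-0.04,0,0,0],
  [0.076,0,0,-0.03,0,0,-9.9],
  [0.076,0,0,0,0,0,-9.9],
  [0.076,0,0,0,0,0,-9.9],
  [0.076,0,0,0,0,0,-9.9],
  [0.076,0,0,0,0,0,-9.9],
  [0.076,0,0,0,0,0,-9.9],
])

```text
time_s: 10.07
ee_pos: [0.5548, -0.1555, 0.1348]
orientation: [-0.0, -0.253, 0.967, 0.0]
force: [-0.5, 0.3, 0.1]
gripper_width: 0.0759
finger_force: 0.0
```

step_arm([
  [0.076,0,0,0,0,0,-9.9],
  [0.076,0,0,0,0,0,-9.9],
  [0.076,0,0,0,0,0,-9.9],
  [0.076,0,0,0,0,0,-9.9],
  [0.076,-0.047,0.034,0,0,0,0],
  [0.076,-0.047,0.034,0,0,0,0],
  [0.076,-0.047,0.034,0,0,0,0],
  [0.076,-0.047,0.034,0,0,0,0],
  [0.076,-0.047,0.034,0,0,0,0],
  [0.076,-0.047,0.034,0,0,0,0],
  [0.076,0,0,0,0,0,0],
])

```text
time_s: 11.45
ee_pos: [0.4669, 0.1847, 0.1349]
orientation: [0.0, -0.566, 0.825, 0.0]
force: [0.5, -0.3, 0.5]
gripper_width: 0.0762
finger_force: 0.0
```

```bash
python3 - <<'E'
from h import *
rel((.4661,.1822,.001),158.7)
a=save('top','t3.png');b=save('side','s3.png')
ms={'top':red(a,(346,220)),'side':red(b,(288,182))}
for sub in (['top'],['side'],['top','side']):
  print([np.round(v,4) for v in fit({c:ms[c] for c in sub},np.array((.5547,-.1556,-.5265)),.1,.06,.019,.049)],[ms[c].sum() for c in sub])
E
```

```text
t 11.45 tcp [0.4669 0.1847 0.1349] w 0.0762 f [ 0.5 -0.3  0.5] ff 0.0
heading y 158.9 tilt z [ 3.e-04  7.e-04 -1.e+00] q [ 0.69  0.21 -0.2  -0.   -1.16 -1.06]
shift tool [ 2.800e-03 -1.000e-04  1.339e-01] rz 0.2
[array([ 0.5546, -0.1537, -0.5365]), np.float64(0.0872)] [np.int64(769)]
[array([ 0.555 , -0.1579, -0.5729]), np.float64(0.2321)] [np.int64(586)]
[array([ 0.5547, -0.1555, -0.5263]), np.float64(0.3548)] [np.int64(769), np.int64(586)]
```

step_arm([
  [0.076,0.0025,0,0.02,0,0,0],
  [0.076,0,0,0.04,0,0,0],
  [0.076,0,0,0.04,0,0,0],
  [0.076,0,0,0.02,0,0,0],
  [0.076,0,0,0.0105,0,0,0],
  [0.076,0,0,0.003,0,0,0],
  [0.076,0,0,0,0,0,0],
])

```text
time_s: 12.42
ee_pos: [0.4675, 0.1791, 0.002]
orientation: [0.001, -0.563, 0.826, -0.0]
force: [-0.1, -0.3, -0.4]
gripper_width: 0.0755
finger_force: 0.0
```

step_arm([
  [0.05,0,0,0,0,0,0],
  [0.05,0,0,0,0,0,0],
  [0.05,0,0,0,0,0,0],
  [0.05,0,0,0,0,0,0],
])

```text
time_s: 12.92
ee_pos: [0.4679, 0.1797, 0.0027]
orientation: [0.001, -0.564, 0.826, -0.0]
force: [-0.3, -0.6, 6.3]
gripper_width: 0.0581
finger_force: 64.8
```

step_arm([
  [0.05,0,0,-0.01,0,0,0],
  [0.05,0,0,-0.03,0,0,0],
  [0.05,0,0,-0.04,0,0,0],
  [0.05,0,0,-0.04,0,0,0],
  [0.05,0,0,-0.03,0,0,0],
  [0.05,0,0,0,0,0,0],
])

```text
time_s: 13.68
ee_pos: [0.4682, 0.18, 0.1545]
orientation: [0.003, -0.564, 0.826, -0.0]
force: [-0.8, 0.5, -0.9]
gripper_width: 0.0582
finger_force: 64.5
```

```bash
python3 - <<'E'
from h import *
rel((.5547,-.1556,.15),59.8)
p,_=pose(); i=save('side','s4.png').astype(int)
m=(i[...,0]>45)&(i[...,0]>2.2*i[...,1])&(i[...,0]>2.2*i[...,2])
M=red(i,(320,235),45)&m|(m&red(i*2,(320,235),45))
for dx in(-.004,-.002,0,.002,.004):
  x=p[0]+dx*np.cos(1.2);y=p[1]+dx*np.sin(1.2);zb=p[2]+.0035
  print(dx,[np.abs(hullmask('side',box(x,y,1.2+a,.1,.06,zb,zb+.01))-M)[228:].sum().round(1) for a in(-.03,0,.03)],M[228:].sum())
cv2.imwrite('pics/s4c.png',cv2.resize(np.uint8(i)[140:340,220:420,::-1],None,fx=3,fy=3))
E
```

```text
t 13.68 tcp [0.4682 0.18   0.1545] w 0.0582 f [-0.8  0.5 -0.9] ff 64.5
heading y 158.63 tilt z [ 0.0049  0.0033 -1.    ] q [ 0.68  0.19 -0.17  0.   -1.2  -1.05]
shift tool [ 0.281  -0.2029  0.0038] rz 98.83
-0.004 [np.float64(97.2), np.float64(88.3), np.float64(87.6)] 567
-0.002 [np.float64(77.9), np.float64(68.8), np.float64(66.1)] 567
0 [np.float64(58.0), np.float64(47.7), np.float64(42.9)] 567
0.002 [np.float64(45.9), np.float64(33.7), np.float64(29.4)] 567
0.004 [np.float64(59.4), np.float64(47.6), np.float64(43.1)] 567
```

View pics/s4c.png

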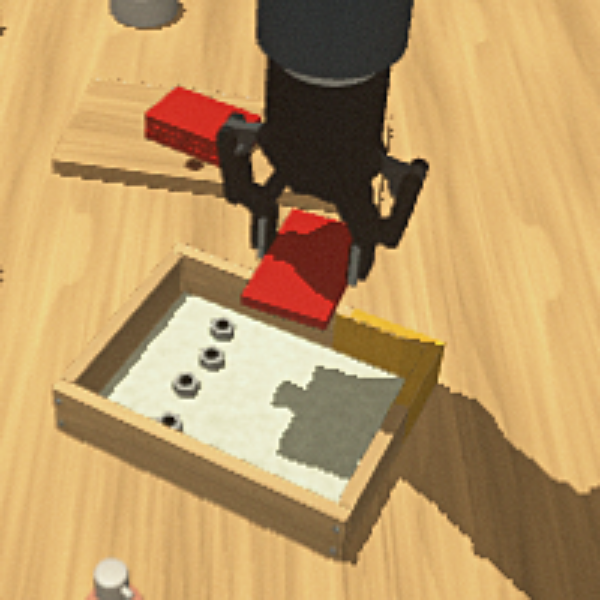

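step_arm([
  [0.05,0.047,-0.0338,0,0,0,0],
  [0.05,0.047,-0.0338,0,0,0,0],
  [0.05,0.047,-0.0338,0,0,0,0],
  [0.05,0.047,-0.0338,0,0,0,0],
  [0.05,0.047,-0.0338,0,0,0,0],
  [0.05,0.047,-0.0338,0,0,0,0],
  [0.05,0,0,0,0,0,9.9],
  [0.05,0,0,0,0,0,9.9],
  [0.05,0,0,0,0,0,9.9],
  [0.05,0,0,0.01,0,0,9.9],
  [0.05,0,0,0.01,0,0,9.9],
  [0.05,0,0,0.01,0,0,9.9],
])

```text
time_s: 15.22
ee_pos: [0.5518, -0.1572, 0.1196]
orientation: [-0.001, -0.077, 0.997, 0.0]
force: [-0.1, -0.4, -0.0]
gripper_width: 0.058
finger_force: 64.5
```

step_arm([
  [0.05,0,0,0.01,0,0,9.9],
  [0.05,0,0,0.01,0,0,9.9],
  [0.05,0,0,0.01,0,0,9.9],
  [0.05,0,0,0.01,0,0,9.7],
  [0.05,0,0,0,0,0,0],
  [0.05,0,0,0,0,0,0],
])

```text
time_s: 15.98
ee_pos: [0.5527, -0.1574, 0.0812]
orientation: [-0.0, 0.259, 0.966, -0.0]
force: [-0.3, -0.1, -0.3]
gripper_width: 0.0582
finger_force: 64.5
```

```bash
python3 -c "
from h import *
rel((.5547,-.1556,.047),59.8)"
```

```text
t 15.97 tcp [ 0.5527 -0.1574  0.0812] w 0.0582 f [-0.3 -0.1 -0.3] ff 64.5
heading y 60.0 tilt z [-7.e-04 -0.e+00 -1.e+00] q [-0.01  0.39 -0.09  0.   -1.09 -2.09]
shift tool [-0.0009  0.0026  0.0342] rz 0.2
```

step_arm([
  [0.05,0.001,0.0025,0.015,0,0,0.2],
  [0.05,0,0,0.01,0,0,0],
  [0.05,0,0,0.005,0,0,0],
  [0.05,0,0,0.001,0,0,0],
  [0.05,0,0,0,0,0,0],
])

```text
time_s: 16.6
ee_pos: [0.5535, -0.1548, 0.0506]
orientation: [0.0, 0.262, 0.965, -0.0]
force: [-0.1, 0.3, -0.6]
gripper_width: 0.0579
finger_force: 64.5
```

step_arm([
  [0.05,0,0,0.001,0,0,0],
  [0.05,0,0,0.001,0,0,0],
  [0.05,0,0,0,0,0,0],
])

```text
time_s: 16.98
ee_pos: [0.5533, -0.1547, 0.0484]
orientation: [-0.0, 0.262, 0.965, 0.0]
force: [0.9, -0.1, -0.9]
gripper_width: 0.0581
finger_force: 64.5
```

step_arm([
  [0.05,0,0,0.001,0,0,0],
  [0.05,0,0,0.001,0,0,0],
  [0.05,0,0,0,0,0,0],
])

```text
time_s: 17.35
ee_pos: [0.5532, -0.1547, 0.0463]
orientation: [-0.0, 0.262, 0.965, -0.0]
force: [-0.1, 0.2, -0.7]
gripper_width: 0.0582
finger_force: 64.5
```

step_arm([
  [0.05,0,0,0.001,0,0,0],
  [0.05,0,0,0,0,0,0],
])

```text
time_s: 17.6
ee_pos: [0.5534, -0.1548, 0.0458]
orientation: [0.0, 0.262, 0.965, -0.0]
force: [-1.6, 0.6, 2.5]
gripper_width: 0.0584
finger_force: 64.9
```

step_arm([
  [0.064,0,0,0,0,0,0],
  [0.07,0,0,0,0,0,0],
  [0.076,0,0,0,0,0,0],
  [0.076,0,0,0,0,0,0],
  [0.076,0,0,-0.03,0,0,0],
  [0.076,0,0,-0.05,0,0,0],
  [0.076,0,0,-0.05,0,0,-9.9],
  [0.076,0,0,0,0,0,-9.9],
  [0.05,0,0,0,0,0,-9.9],
  [0.05,0,0,0,0,0,-9.9],
  [0.05,0,0,0,0,0,-9.9],
  [0.05,0,0,0,0,0,-9.9],
])

```text
time_s: 19.1
ee_pos: [0.5532, -0.1547, 0.1753]
orientation: [-0.0, -0.253, 0.967, 0.0]
force: [0.1, 0.3, 0.6]
gripper_width: 0.05
finger_force: 0.0
```

```bash
python3 - <<'E'
from h import *
T=np.array([.5038,.1755]);y=-.477;c,s=np.cos(y),np.sin(y)
w=T+np.array([[c,-s],[s,c]])@[.114,.05]
rel((w[0],w[1],.14),180+np.degrees(y))
b=save('side','s5.png');a=save('top','t5.png')
ms={}
for cam in('top','side'):
    d=nets.masks_of(cam,'tote')[0]; print(d['confidence'],d['rect'])
    k=np.uint8(d['mask']);h=cv2.findContours(k,0,2)[0]; h=cv2.convexHull(max(h,key=cv2.contourArea)); m=np.zeros_like(k);cv2.fillConvexPoly(m,h,1); ms[cam]=m
    print('tote',cam,[np.round(v,4) for v in fit({cam:m},np.array((.5038,.1755,-.477)),.24,.19,0,.05)])
E
```

```text
t 19.1 tcp [ 0.5532 -0.1547  0.1753] w 0.05 f [0.1 0.3 0.6] ff 0.0
heading y 119.34 tilt z [-1.e-04  1.e-04 -1.e+00] q [-0.    0.33  0.06 -0.   -1.31 -1.06]
shift tool [-0.2231  0.2443  0.0353] rz -33.33
0.74 [179.5, 184.5, 272.0, 295.4]
tote top [array([ 0.5049,  0.1769, -0.4615]), np.float64(0.0363)]
0.7 [237.1, 220.9, 368.0, 329.3]
tote side [array([ 0.5036,  0.1756, -0.4835]), np.float64(0.0324)]
```

step_arm([
  [0.036,-0.0372,0.0407,0,0,0,0],
  [0.036,-0.0372,0.0407,0,0,0,0],
  [0.036,-0.0372,0.0407,0,0,0,0],
  [0.036,-0.0372,0.0407,0,0,0,0],
  [0.036,-0.0372,0.0407,0,0,0,0],
  [0.036,-0.0372,0.0407,0,0,0,0],
  [0.036,0,0,0.015,0,0,-8.3],
  [0.036,0,0,0.02,0,0,-8.3],
  [0.036,0,0,0.02,0,0,-8.3],
  [0.036,0,0,0.02,0,0,-8.4],
  [0.036,0,0,0,0,0,0],
  [0.036,0,0,0,0,0,0],
])

```text
time_s: 20.8
ee_pos: [0.6306, 0.1672, 0.1014]
orientation: [0.001, -0.516, 0.857, -0.0]
force: [-0.6, 0.2, 0.8]
gripper_width: 0.0357
finger_force: 0.0
```

```bash
python3 - <<'E'
from h import *
rel((.628,.1676,.016),152.7)
b=save('side','s6.png')
cv2.imwrite('pics/s6c.png',cv2.resize(b[140:340,200:400,::-1],None,fx=3,fy=3))
E
```

```text
t 20.8 tcp [0.6306 0.1672 0.1014] w 0.0357 f [-0.6  0.2  0.8] ff 0.0
heading y 152.09 tilt z [ 1.4e-03  1.0e-04 -1.0e+00] q [ 0.5   0.52  0.17  0.   -1.22 -0.99]
shift tool [0.0009 0.0026 0.0854] rz -0.61
```

View pics/s6c.png

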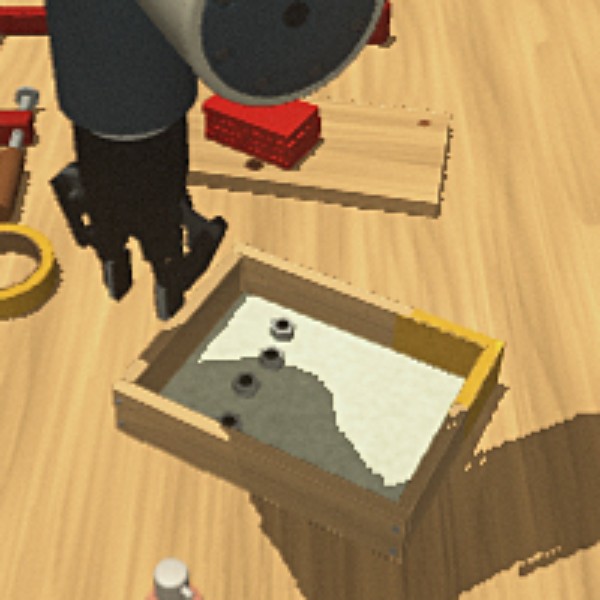

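The pile of four is neat at crop (205–320, 95–165), and the gripper hovers over the +x wall, tips around (115,295) and (168,312). Next I descend and pinch.

step_arm([
  [0.036,0.0009,0.0026,0.02,0,0,-0.6],
  [0.036,0,0,0.02,0,0,0],
  [0.036,0,0,0.02,0,0,0],
  [0.036,0,0,0.015,0,0,0],
  [0.036,0,0,0.0104,0,0,0],
  [0.036,0,0,0,0,0,0],
  [0.0,0,0,0,0,0,0],
  [0.0,0,0,0,0,0,0],
  [0.0,0,0,0,0,0,0],
  [0.0,0,0,0,0,0,0],
])

```text
time_s: 22.1
ee_pos: [0.6282, 0.1677, 0.0161]
orientation: [0.001, -0.522, 0.853, -0.0]
force: [0.4, -0.5, 5.4]
gripper_width: 0.0111
finger_force: 59.4
```

```bash
python3 - <<'E'
from h import *
rel((.628,.1676,.016),152.7)
for phi,step in((45,3.5),):
    f=np.radians(phi);u=np.array([np.sin(f),-np.cos(f),0])
    R=Rot.from_rotvec(u*np.radians(step)).as_matrix(); pv=np.array([.145,.234,.016])
    print(phi,((np.eye(3)-R)@pv).round(4),(u*step).round(3))
E
```

```text
t 22.1 tcp [0.6282 0.1677 0.0161] w 0.0111 f [ 0.4 -0.5  5.4] ff 59.4
heading y 152.93 tilt z [ 2.1e-03  5.0e-04 -1.0e+00] q [ 0.5   0.58  0.05  0.   -1.03 -0.97]
shift tool [0.0001 0.0001 0.0001] rz 0.23
45 [ 0.001   0.001  -0.0163] [ 2.475 -2.475  0.   ]
```

step_arm([
  [0.0,0,0,-0.004,0,0,0],
  [0.0,0.001,0.001,-0.0163,2.475,-2.475,0],
  [0.0,0.001,0.001,-0.0163,2.475,-2.475,0],
  [0.0,0.001,0.001,-0.0163,2.475,-2.475,0],
  [0.0,0.001,0.001,-0.0163,2.475,-2.475,0],
  [0.0,0,0,0,0,0,0],
])

```text
time_s: 22.85
ee_pos: [0.6146, 0.1634, 0.083]
orientation: [0.118, -0.518, 0.847, -0.028]
force: [0.3, 0.5, -5.9]
gripper_width: 0.0113
finger_force: 59.2
```

```bash
python3 - <<'E'
from h import *
rel((.628,.1676,.016))
b=save('side','s7.png')
cv2.imwrite('pics/s7c.png',cv2.resize(b[140:340,200:400,::-1],None,fx=3,fy=3))
E
```

```text
t 22.85 tcp [0.6146 0.1634 0.083 ] w 0.0113 f [ 0.3  0.5 -5.9] ff 59.2
heading y 152.05 tilt z [ 0.2287  0.0742 -0.9707] q [ 0.54  0.35 -0.2   0.08 -0.78 -1.06]
shift tool [0.0018 0.0017 0.0684] rz None
```

View pics/s7c.png

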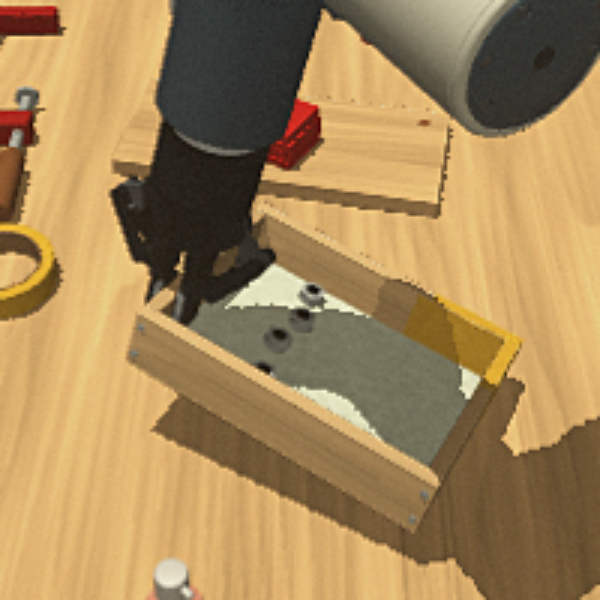

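The tote is tilting in the grip with the nuts still around crop (265–315, 290–370). I carry on to 35 degrees.

step_arm([
  [0.0,0.001,0.001,-0.0163,2.475,-2.475,0],
  [0.0,0.001,0.001,-0.0163,2.475,-2.475,0],
  [0.0,0.001,0.001,-0.0163,2.475,-2.475,0],
  [0.0,0.001,0.001,-0.0163,2.475,-2.475,0],
  [0.0,0.001,0.001,-0.0163,2.475,-2.475,0],
  [0.0,0.001,0.001,-0.0163,2.475,-2.475,0],
  [0.0,0,0,0,0,0,0],
  [0.0,0,0,0,0,0,0],
  [0.0,0,0,0,0,0,0],
  [0.0,0,0,0,0,0,0],
  [0.0,0,0,0,0,0,0],
  [0.0,0,0,0,0,0,0],
])

```text
time_s: 24.4
ee_pos: [0.5732, 0.15, 0.1696]
orientation: [0.292, -0.498, 0.814, -0.07]
force: [0.7, 0.6, -5.1]
gripper_width: 0.0114
finger_force: 59.6
```

```bash
python3 - <<'E'
from h import *
rel((.628,.1676,.016))
b=save('side','s8.png');a=save('top','t8.png')
z=np.hstack([cv2.resize(b[140:340,200:400],None,fx=2,fy=2),cv2.resize(a[170:310,165:305],(400,400))])
cv2.imwrite('pics/s8c.png',z[:,:,::-1])
E
```

```text
t 24.4 tcp [0.5732 0.15   0.1696] w 0.0114 f [ 0.7  0.6 -5.1] ff 59.6
heading y 147.24 tilt z [ 0.5457  0.1763 -0.8192] q [ 0.58  0.01 -0.7   0.53 -0.31 -1.51]
shift tool [0.029  0.0289 0.1589] rz None
```

View pics/s8c.png

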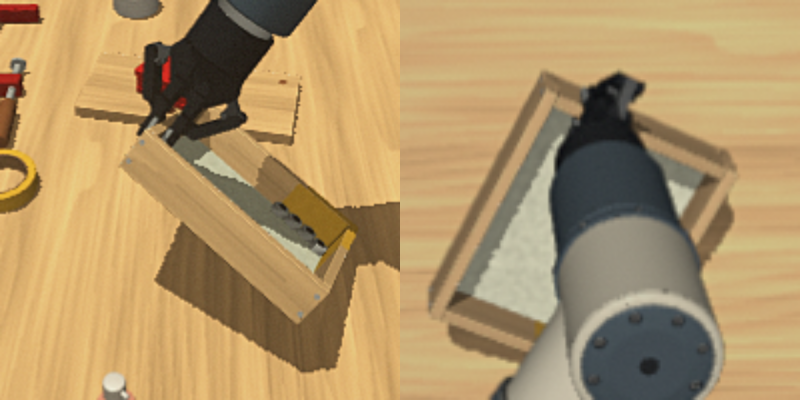

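The side view shows the nuts in a row along the yellow -y wall, at crop (280–318, 208–245). I check that they sit up against the corner.

```bash
python3 - <<'E'
from h import *
p,r=pose(); M=r.as_matrix()
# tote axes in tool: x=-ty, y=-tx, z=-tz ; TCP at tote (.114,.05,.016)
A=np.stack([-M[:,1],-M[:,0],-M[:,2]],1); W=lambda q:p+A@(np.array(q)-[.114,.05,.016])
print('low corner',W([-.12,-.095,0]),'elev',np.degrees(np.arcsin(A[2])).round(1))
b=cv2.imread('pics/s8.png'); x0,y0,f=310,205,7
c=cv2.resize(b[y0:y0+85,x0:x0+100],None,fx=f,fy=f,interpolation=cv2.INTER_CUBIC)
def dot(q,col): u=(proj('side',W(q))-[x0,y0]+.5)*f; cv2.circle(c,tuple(int(v) for v in u),4,col,-1)
dot([-.108,-.083,.006],(255,0,0))
for q in([-.108,-.083,.05],[-.12,-.095,.05],[-.108,.083,.006]): dot(q,(255,255,0))
for k in range(4): dot([-.0975+.021*k,-.0735,.016],(0,255,0))
t=np.radians(np.arange(0,91,6))
for a in t: dot([-.108+.0885*np.cos(a),-.083+.0885*np.sin(a),.016],(255,0,255))
cv2.imwrite('pics/s9.png',c)
E
```

```text
low corner [0.35362482 0.14515455 0.00286188] elev [23.9 23.9 55. ]
```

View pics/s9.png

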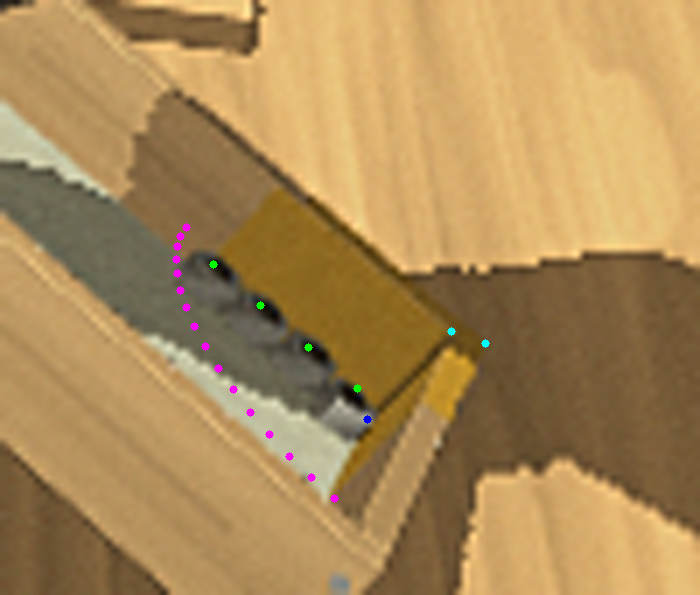

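All four nuts lie in a row against the yellow corner, matching the predicted nut centres at crop (213,264) to (357,388). The farthest is about 75 mm from the corner, inside the 90 mm arc. I hand in.

```bash
python3 -c "
from h import *
print(env.hand_in())"
```

```text
the job is handed in; nothing more can be done
None
```

I handed in the job with both red blanks square on the pile, the tote held tipped at 35° and its four nuts in a row in the yellow corner (farthest about 75 mm away); hand-in returned no verdict.

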